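# Clear the eccentric cam and push the rack shuttle home

### The job

The tube rack stands on a shuttle slide that is blocked by an eccentric cam. With the fingertips, first push the cam's lever round until the cam's low point squarely faces the slide's roller, and only then push the slide by its upright rear plate all the way forward, fully home towards the cam. Grasp and lift nothing, leave the rack sitting in its tray and do not disturb the other things on the bench.

Things in the scene. Friction and masses are not known exactly. Their poses are not given: they have to be found in the camera images.
- shuttle_base: White base plate of the rack shuttle, fixed, 225 x 176 x 10 mm; guide rails to 27 mm high. Origin: on the worktop under the tray's centre at slide 0. +x = forward (slide's push direction, towards the cam), +y = left looking forward. Spans x -60 to 165, y -88 to 88 mm. Cam pivot at x 107.5, y 0. Dark index bar at x 107.5, y 80 shows the lever's place when the cam is low.
- follower_slide (a joint): Slide travel in m along the base's +x: 0 at the start (fully back), 0.040 at its forward stop (fully home). About 3 N moves it; it stays where left. Its front roller meets the cam's rim 20 to 35 mm forward unless the low point faces it.
- push_plate (a point): Middle of the top edge of the slide's upright rear plate, on its rear face, 95 mm above the worktop; frame parallel to the base's. Plate 60 mm wide (along y), 6 mm thick, from 13 to 95 mm high; the rear face looks along the base's -x with free space behind it. Push it there, towards +x.
- slide_tray (a point): Centre of the slide's tray floor, 17 mm above the worktop, frame parallel to the base's; moves with the slide. The rim is 8 mm high with about 2 mm of play round the rack.
- cam_lever (a joint): Cam and lever angle in rad. 0: low point squarely faces the roller, lever points to base +y (square to the travel, over the index bar). Positive = clockwise from above; at 1.57 the lever points along base +x. Starts at 1.2 to 1.95, so push it counter-clockwise. No stop at 0: it turns on to -0.7. About 4 N at the knob turns it; it stays where left.
- lever_knob (a point): Centre of the top of the black upright knob on the lever's end, 104 mm above the worktop. A round post, 18 mm diameter (22 mm over the top 15 mm), 70 mm from the pivot, rising from the lever arm (16 mm wide, top 37 mm above the worktop). Push the post from the side.
- cam_pivot (a point): On the cam's vertical axis, top of the pivot bolt, 42 mm above the worktop. The cam is a steel disc of 68 mm diameter, 14 to 28 mm above the worktop, bored 18 mm off its centre: its rim is 16 mm from the pivot at the low point, 52 mm at the high point.
- tube_rack: Blue tube rack, 46 x 136 x 58 mm, standing loose in the slide's tray with four capped blood tubes in it (tops about 98 mm above the worktop). Origin: centre of its underside. It only rides along and must stay in the tray.
- specimen_cup_1: Bystander: specimen cup with a screw lid, 65 mm wide, 74 mm high, standing beside the shuttle on its left (+y) side. Origin: centre of its underside.
- micro_tube_1: Bystander: small capped tube, 12 x 42 x 12 mm, lying beside the shuttle on its left (+y) side. Origin: underside.
- bench_timer: Bystander: bench timer, 64 x 68 x 21 mm. Origin: centre of its underside.
- marker_2: Bystander: marker pen, 132 mm long, 13 mm high. Origin: centre of its underside.
- forceps: Bystander: steel forceps, 128 mm long, 10 mm high. Origin: centre of its underside.
- slide_box: Bystander: box for microscope slides, 40 x 101 x 32 mm, closed. Origin: centre of its underside.

How it is judged:
By the outcome, as a careful person would: the job done as asked, in the order asked, and still so for the second after the job is handed in, with the robot touching nothing.
It also fails if it takes over 54 s, if anything falls off the work surface, if the arm or the gripper's body presses on something with over 40 N, if the wrist force passes 120 N, or if a joint passes its speed limit or range.

### The arm

A 7-joint arm with a two-finger parallel gripper is mounted at the origin on a cart in front of the work surface, level with it; the furniture and walls round the work are solid. World frame = base frame: x ahead of the robot, y to its left, z up, the work surface at z = 0. Lengths are in m, angles in degrees, forces in N, time in s.
With the tool pointing down it reaches from about 0.35 to 0.9 m from the base axis. Payload 7.2 kg.
Tool frame: the origin (TCP) lies where the fingers leave the gripper's body, on its centre line; the fingertips stand 80 mm ahead of it and the grasp point (between the pads) lies 61 mm ahead of it; z points along the fingers, y is the line along which they close (so a half turn about z gives the same grasp; the last joint's range is limited). The gripper opens to 88 mm and grips with 3 to 60 N. Pads are 20 mm wide; open, the fingers measure 115 mm over their backs; the gripper's body (75 mm by 178 mm) begins 61 mm behind the grasp point.
Start: joints at [-77.132, 23.554, -0.728, 91.456, 0.321, 64.991, -4.71], TCP at [0.18, 0.598, 0.303] pointing down, gripper open.
Joint ranges: [-169.25, 169.25], [-16.82, 113.86], [-84.01, 82.57], [7.8, 145.47], [-59.2, 239.2], [7.22, 106.19], [-163.78, 163.78]. Speed limits (degrees/s): [136.94, 136.94, 172.46, 172.46, 180, 180, 180].

### API

Orientations are given as [roll, pitch, yaw] about the fixed x, y, z axes, in that order (R = Rz(yaw) Ry(pitch) Rx(roll)).
In Python, from workcell import sense, grab_frame, close_job, recognise, outline_of, place_of gives the robot as it stands.
- The arm moves only by the tool carry_out, never from a script. Its argument "commands" is a list of rows, each an object with "linear": the shift along the tool's x, y, z in cm, a list of three; "angular": the turn, a rotation vector about the tool's x, y, z in rad, a list of three; "grip": the opening, from -1 (shut) to 1 (fully open), so that 0 is half open. In form: [{"linear": [dx, dy, dz], "angular": [ax, ay, az], "grip": grip}, ...]. A call has 1 to 20 rows; each row shifts and turns the commanded pose from where the row before left it, along the tool's axes as they then stand; what a row does not reach is not made up. A row lasts 1/12 s, in which the tool goes at most 41.7 mm and 7.16 degrees, less where a joint would pass 70% of its speed; a pose out of reach is approached as far as the arm can. A call with a gripper value outside its range is refused whole. The fingers move at their own pace and stop on an object; "squeeze" is the grip in N (left out, the last holds). Time passes only in rows, so rows that do not move let the fingers close. It gives the time, the measured TCP pose, the force, the opening and the grip force at its end, in the units of the state.
- sense(): the state, without advancing time (a new reading comes with each control period).
- grab_frame(name): name is "side" or "top"; returns a dict with "frame" (420x560x3 uint8, blue, green, red), "fx", "fy", "cx", "cy" (pixels), "world_from_camera" (4x4, takes a point from camera to world coordinates). Camera axes: x right, y down, z forward; pixel columns grow to the right and rows downward; lengths in m; the calibration is good to about 2 mm. A picture is of the moment at which its call begins. There is no depth.
- close_job(): hands the job in; it is judged then, once.
Trained networks look in a picture, given as the dict that the camera call returned (one of the last four; its "shot" number tells which), for a name from the list of things; names that differ only in an ending like _2 or _b are one class to them, and where a whole thing is asked for, a point or a joint stands for the part that bears it (a point fixed in the world has none). Each returns a list of dicts, best first, with "conf" (0 to 1); they miss things now and then, are a little off and sometimes report something else, mostly with a low value. They report only what shows in the picture. A call takes as long as a camera call.
- recognise(picture, thing): "uv" ([column, row] in pixels, amid what is visible of it).
- outline_of(picture, thing): "region" (420x560 bool, what is visible of it) and "uv" ([column, row] in pixels, amid what is visible of it).
- place_of(picture, thing): "uv" ([column, row] in pixels: a listed point, or the origin of a listed thing).
The state is a dict: "time": time; "qpos": joint angles; "joint_velocities": joint speeds; "joint_efforts": joint torques, N m; "tcp_pos": TCP position; "eef_rot": TCP orientation; "ft_force": force on the tool from outside, world axes, zero at the start; "torque": the same for the moment, N m; "finger_gap": finger opening in m; "grip_force": force on a finger pad.
Only numpy, scipy, OpenCV 4.12 (cv2) and the standard library are available. Lean on these libraries where they do the work, as an engineer would, in place of code of your own. Each camera call takes 0.05 s, during which the arm holds its last target. There are 200 camera calls.

## Working session

There is one attempt and no reset: what is moved stays moved. The work goes in short steps, Python scripts to look and compute and a tool call to move; the robot and the scene stay as the last step left them, time stands still between calls to the robot, and variables do not carry over. Pictures are saved under pics/ and viewed, at most 10 in all, crops included, and the job is handed in when it is done.

Besides the shell and the picture viewer there is one more tool, called after "Emit:" as a command line: name --argument value ..., lists and objects as JSON in quotes. carry_out: Moves the arm, as the interface text tells. Its arguments: {"type":"object","properties":{"commands":{"type":"array"},"squeeze":{"type":"number"}},"required":["commands"]}

```bash
mkdir -p pics
cat > h.py <<'E'
import numpy as np, cv2
from workcell import *
def at(p,uv,z):
    T=np.array(p["world_from_camera"]); d=T[:3,:3]@np.array([(uv[0]-p["cx"])/p["fx"],(uv[1]-p["cy"])/p["fy"],1])
    o=T[:3,3]; return o+d*(z-o[2])/d[2]
Z=dict(shuttle_base=0,push_plate=.095,slide_tray=.017,lever_knob=.104,cam_pivot=.042,tube_rack=.017,specimen_cup_1=0,micro_tube_1=0,bench_timer=0,slide_box=0,marker_2=0,forceps=0)
def look(tag,names):
    for c in ("top","side"):
        p=grab_frame(c); cv2.imwrite(f"pics/{tag}_{c}.png",p["frame"])
        for n in names:
            r=place_of(p,n)
            if r: print(c,n,np.round(r[0]["uv"]),round(r[0]["conf"],2),np.round(at(p,r[0]["uv"],Z[n]),4)[:2])
            else: print(c,n,None)
E
python3 -c "
from h import *
look('a',Z); s=sense(); print(s['time'],s['tcp_pos'],s['eef_rot'],s['finger_gap'])"
```

```text
top shuttle_base [253. 223.] 0.81 [0.5164 0.1289]
top push_plate [232. 215.] 0.93 [0.5198 0.1697]
top slide_tray [252. 218.] 0.89 [0.5257 0.1292]
top lever_knob [320. 174.] 0.85 [ 0.599  -0.0363]
top cam_pivot None
top tube_rack [256. 218.] 0.8 [0.5243 0.1202]
top specimen_cup_1 [231. 212.] 0.73 [0.5462 0.1821]
top micro_tube_1 [256. 167.] 0.62 [0.6606 0.1114]
top bench_timer None
top slide_box [166. 161.] 0.68 [0.6936 0.344 ]
top marker_2 [402. 208.] 0.73 [ 0.5263 -0.248 ]
top forceps [147. 274.] 0.51 [0.4085 0.3935]
side shuttle_base [262. 229.] 0.75 [0.5226 0.1232]
side push_plate [259. 189.] 0.57 [0.519  0.1808]
side slide_tray [264. 222.] 0.74 [0.5281 0.1322]
side lever_knob None
side cam_pivot [273. 240.] 0.73 [0.5417 0.0335]
side tube_rack [264. 220.] 0.82 [0.5298 0.1383]
side specimen_cup_1 [310. 207.] 0.78 [0.67   0.2034]
side micro_tube_1 [313. 228.] 0.61 [0.6624 0.1124]
side bench_timer [262. 176.] 0.8 [0.5446 0.371 ]
side slide_box [308. 181.] 0.54 [0.6864 0.3293]
side marker_2 [278. 349.] 0.7 [ 0.5221 -0.256 ]
side forceps [217. 174.] 0.38 [0.4018 0.4022]
1.3 [0.18042203 0.59840636 0.30265911] [1.79996429e+02 1.17389096e-04 1.63225133e+02] 0.08782510189991238
```

View pics/a_top.png

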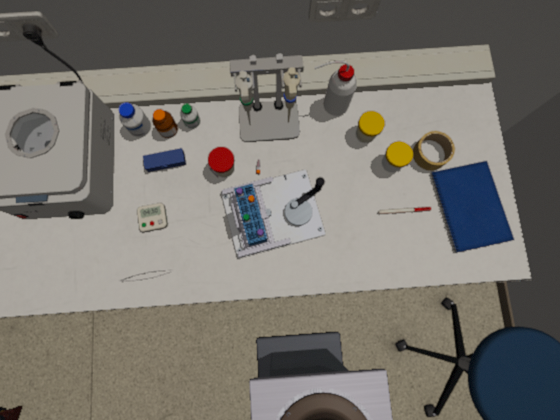

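View pics/a_side.png

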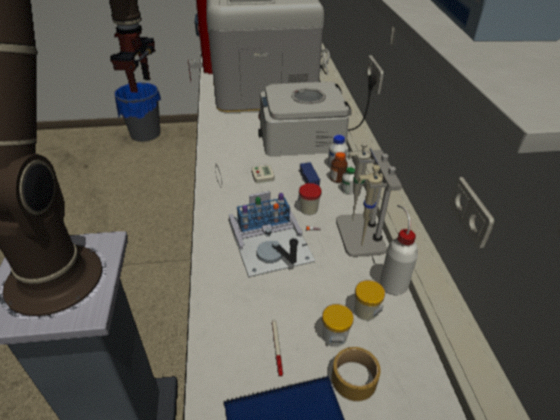

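Both views show the shuttle in the middle. In the top view its base corners are near (222,190), (305,172), (325,235) and (237,255), and it pushes to the right and slightly up. The lever goes from the pivot at (295,205) to the knob at (319,183). The red cup is at (221,161) and the micro tube at (258,168). I'll refine the base frame next.

```bash
python3 -c "
from h import *
P={c:grab_frame(c) for c in ('top','side')}
ims=[]
for c,p in P.items():
    for n in ('shuttle_base','lever_knob'):
        r=outline_of(p,n)
        if r:
            m=r[0]['region'].astype(np.uint8); k=max(cv2.findContours(m,0,2)[0],key=cv2.contourArea)
            print(c,n,r[0]['conf'],r[0]['uv'],cv2.boundingRect(k))
            w=np.array([at(p,q,.01)[:2]*1000 for q in k[:,0]],np.float32)
            if n=='shuttle_base': b=cv2.minAreaRect(w); print(b, cv2.boxPoints(b).round())
    x,y=(210,145) if c=='top' else (215,175)
    ims.append(cv2.resize(p['frame'][y:y+120,x:x+130],None,fx=3,fy=3,interpolation=2))
cv2.imwrite('pics/crop.png',np.hstack(ims))
"
```

```text
top shuttle_base 0.77 [280.2, 213.9] (221, 169, 105, 88)
((543.1375732421875, 60.16509246826172), (181.17515563964844, 260.06817626953125), 10.999846458435059) [[429. 171.]
 [479. -85.]
 [657. -50.]
 [607. 205.]]
top lever_knob 0.67 [300.6, 204.8] (285, 176, 40, 48)
side shuttle_base 0.7 [271.9, 244.8] (229, 212, 85, 65)
((537.014404296875, 75.14752960205078), (184.5506134033203, 240.4453887939453), 9.249471664428711) [[427. 179.]
 [465. -58.]
 [647. -29.]
 [609. 209.]]
side lever_knob 0.56 [273.8, 251.6] (257, 238, 42, 27)
```

View pics/crop.png

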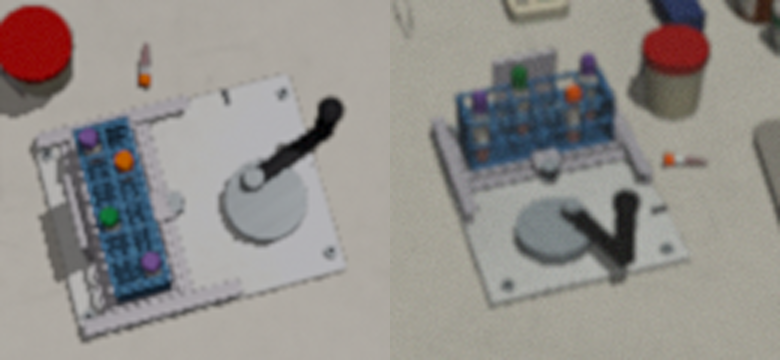

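The crop shows the parts clearly. In the top view the pivot bolt is at (294.3,204.3), the index bar at (285,177.3) and the knob top at (320,181.7). I'll fit the base frame to these and to the side-view equivalents.

```bash
python3 -c "
from h import *
from scipy.optimize import least_squares
P={c:grab_frame(c) for c in ('top','side')}
obs=[('top',(306,169.3),(165,88,10)),('top',(325,234.3),(165,-88,10)),('top',(237.7,258.3),(-60,-88,10)),('top',(294.3,204.3),(107.5,0,42)),('top',(285,177.3),(107.5,80,10)),
('side',(275.7,244.3),(107.5,0,42)),('side',(304.3,245),(107.5,80,10)),('side',(314.3,261.7),(165,88,10)),('side',(249.7,276.3),(165,-88,10))]
W=np.array([at(P[c],uv,b[2]/1e3)[:2] for c,uv,b in obs]); B=np.array([b[:2] for *_,b in obs])/1e3
def R(a): return np.array([[np.cos(a),-np.sin(a)],[np.sin(a),np.cos(a)]])
s=least_squares(lambda v:(B@R(v[2]).T+v[:2]-W).ravel(),[.52,.125,-1.35],loss='soft_l1',f_scale=.004)
v=s.x; print(v[:2],np.degrees(v[2])); print(((W-(B@R(v[2]).T+v[:2]))*1e3).round(1).tolist())
for c,uv in (('top',(320,181.7)),('side',(293.7,241))):
    k=at(P[c],uv,.104)[:2]; b=(k-v[:2])@R(v[2]); d=b-[.1075,0]; print(c,'knob',k,b,np.hypot(*d),'angle',np.arctan2(d[0],d[1]))
for c in P:
    r=place_of(P[c],'push_plate')[0]; k=at(P[c],r['uv'],.095)[:2]; print('plate',k,(k-v[:2])@R(v[2]))
for n in ('specimen_cup_1','micro_tube_1'):
    r=place_of(P['side'],n)[0]; k=at(P['side'],r['uv'],0)[:2]; print(n,k,(k-v[:2])@R(v[2]))
"
```

```text
[0.52642654 0.12759116] -78.99914071190629
[[-1.8, 2.2], [1.0, 4.1], [0.7, 0.5], [-0.6, 2.0], [-0.3, 2.3], [0.5, -6.0], [-0.0, 0.5], [-3.5, -6.6], [4.4, -3.9]]
top knob [ 0.58113249 -0.03507534] [0.17011658 0.02266006] 0.06659065113870352 angle 1.2235721601133964
side knob [ 0.58332064 -0.0406481 ] [0.17600449 0.02374459] 0.07250289913805788 angle 1.2371415510058505
plate [0.52177561 0.1621217 ] [-0.03478353  0.00202378]
plate [0.52855098 0.1743292 ] [-0.04547381  0.01100413]
specimen_cup_1 [0.65998813 0.19477023] [-0.04045789  0.14392667]
micro_tube_1 [0.65380682 0.10634412] [0.04516379 0.12098514]
```

```bash
cat >> h.py <<'E'
from scipy.spatial.transform import Rotation as Ro
a=np.radians(-79); RB=np.array([[np.cos(a),-np.sin(a)],[np.sin(a),np.cos(a)]]); OB=np.array([.5264,.1276])
def w(b): return RB@np.array(b)+OB
def go(xy,z,yaw):
    s=sense(); R=Ro.from_euler('xyz',s['eef_rot'],degrees=True); d=np.array([*xy,z])-s['tcp_pos']
    R2=Ro.from_euler('xyz',[180,0,yaw],degrees=True)
    print('t',s['time'],'tcp',np.round(s['tcp_pos'],4),np.round(s['eef_rot'],1),'F',np.round(s['ft_force'],1))
    print('target',np.round([*xy,z],3),'lin cm',np.round(R.inv().apply(d)*100,2),'rot',np.round((R.inv()*R2).as_rotvec(),3),'len',np.linalg.norm(d))
E
python3 -c "
from h import *
go((.5437,-.061),.303,120.5)"
```

```text
t 1.9 tcp [0.1804 0.5984 0.3026] [180.   -0.  163.2] F [-0.5  0.5 -0.7]
target [ 0.544 -0.061  0.303] lin cm [-5.382e+01 -5.265e+01 -4.000e-02] rot [ 0.    -0.     0.746] len 0.7528645456221146
```

Emit:
carry_out --commands '[{"linear": [-2.7,-2.63,0],"angular": [0,0,0],"grip": -1},{"linear": [-2.7,-2.63,0],"angular": [0,0,0],"grip": -1},{"linear": [-2.7,-2.63,0],"angular": [0,0,0],"grip": -1},{"linear": [-2.7,-2.63,0],"angular": [0,0,0],"grip": -1},{"linear": [-2.7,-2.63,0],"angular": [0,0,0],"grip": -1},{"linear": [-2.7,-2.63,0],"angular": [0,0,0],"grip": -1},{"linear": [-2.7,-2.63,0],"angular": [0,0,0],"grip": -1},{"linear": [-2.7,-2.63,0],"angular": [0,0,0],"grip": -1},{"linear": [-2.7,-2.63,0],"angular": [0,0,0],"grip": -1},{"linear": [-2.7,-2.63,0],"angular": [0,0,0],"grip": -1},{"linear": [-2.7,-2.63,0],"angular": [0,0,0],"grip": -1},{"linear": [-2.7,-2.63,0],"angular": [0,0,0],"grip": -1},{"linear": [-2.7,-2.63,0],"angular": [0,0,0],"grip": -1},{"linear": [-2.7,-2.63,0],"angular": [0,0,0],"grip": -1},{"linear": [-2.7,-2.63,0],"angular": [0,0,0],"grip": -1},{"linear": [-2.7,-2.63,0],"angular": [0,0,0],"grip": -1},{"linear": [-2.7,-2.63,0],"angular": [0,0,0],"grip": -1},{"linear": [-2.7,-2.63,0],"angular": [0,0,0],"grip": -1},{"linear": [-2.7,-2.63,0],"angular": [0,0,0],"grip": -1},{"linear": [-2.7,-2.63,0],"angular": [0,0,0],"grip": -1}]'

```text
time: 3.57
tcp_pos: [0.5463, -0.0627, 0.3029]
eef_rot: [180.0, 0.0, 163.2]
ft_force: [0.2, 0.7, 0.1]
finger_gap: 0.0002
grip_force: 0.0
```

Emit:
carry_out --commands '[{"linear": [0,0,0],"angular": [0,0,0.0933],"grip": -1},{"linear": [0,0,0],"angular": [0,0,0.0933],"grip": -1},{"linear": [0,0,0],"angular": [0,0,0.0933],"grip": -1},{"linear": [0,0,0],"angular": [0,0,0.0933],"grip": -1},{"linear": [0,0,0],"angular": [0,0,0.0933],"grip": -1},{"linear": [0,0,0],"angular": [0,0,0.0933],"grip": -1},{"linear": [0,0,0],"angular": [0,0,0.0933],"grip": -1},{"linear": [0,0,0],"angular": [0,0,0.0933],"grip": -1}]'

```text
time: 4.23
tcp_pos: [0.5456, -0.061, 0.3027]
eef_rot: [180.0, -0.0, 120.2]
ft_force: [1.2, -1.4, -0.3]
finger_gap: 0.0004
grip_force: 0.0
```

```bash
python3 -c "
from h import *
go((.5437,-.061),.135,120.5)"
```

```text
t 4.2333 tcp [ 0.5456 -0.061   0.3027] [180.   -0.  120.2] F [ 1.2 -1.4 -0.3]
target [ 0.544 -0.061  0.135] lin cm [ 0.1  -0.17 16.77] rot [ 0.    -0.    -0.005] len 0.16774681029941052
```

Emit:
carry_out --commands '[{"linear": [0,-0.1,2.8],"angular": [0,0,0],"grip": -1},{"linear": [0,-0.1,2.8],"angular": [0,0,0],"grip": -1},{"linear": [0,-0.1,2.8],"angular": [0,0,0],"grip": -1},{"linear": [0,0,2.8],"angular": [0,0,0],"grip": -1},{"linear": [0,0,2.8],"angular": [0,0,0],"grip": -1},{"linear": [0,0,2.8],"angular": [0,0,0],"grip": -1},{"linear": [0,0,0],"angular": [0,0,0],"grip": -1}]'

```text
time: 4.82
tcp_pos: [0.5405, -0.062, 0.1303]
eef_rot: [-179.6, -0.2, 120.5]
ft_force: [-0.7, 0.7, -0.4]
finger_gap: 0.0003
grip_force: 0.0
```

```bash
python3 -c "
from h import *
p=grab_frame('side');cv2.imwrite('pics/c.png',cv2.resize(p['frame'][150:300,190:350],None,fx=4,fy=4,interpolation=2))
r=place_of(p,'lever_knob'); print(r and (r[0],at(p,r[0]['uv'],.104)))
go((.5437,-.061),.135,120.5)"
```

```text
({'uv': [292.0, 238.6], 'conf': 0.72}, array([ 0.58050476, -0.03216186,  0.104     ]))
t 4.9167 tcp [ 0.5428 -0.0628  0.1345] [-179.9   -0.   120.4] F [0.4 0.2 0.4]
target [ 0.544 -0.061  0.135] lin cm [ 0.11  0.17 -0.05] rot [-0.002 -0.001 -0.001] len 0.0020718665926485864
```

View pics/c.png

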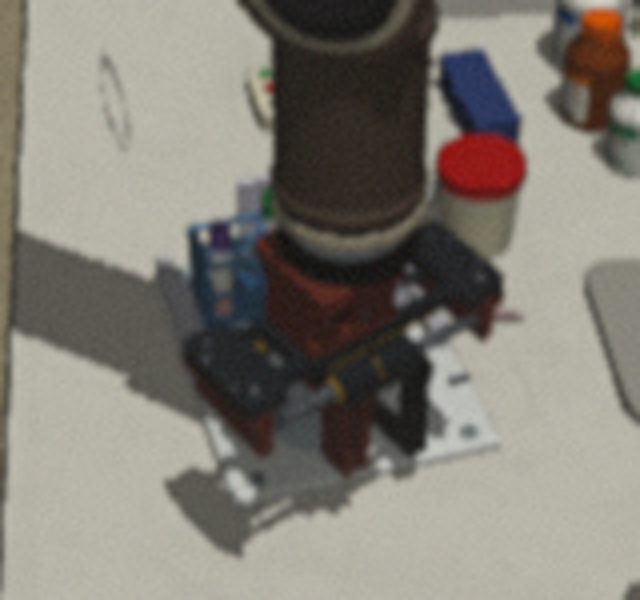

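The fingers are behind the knob, with tips near (276,266) in the full image and the knob near (292,240). The gripper body clears the knob top. Next I advance to contact and sweep the arc.

Emit:
carry_out --commands '[{"linear": [0.1,1.2,0],"angular": [0,0,0],"grip": -1},{"linear": [0,1.1,0],"angular": [0,0,0],"grip": -1},{"linear": [-0.12,0.42,0],"angular": [0,0,-0.06],"grip": -1},{"linear": [-0.12,0.42,0],"angular": [0,0,-0.06],"grip": -1},{"linear": [-0.12,0.42,0],"angular": [0,0,-0.06],"grip": -1},{"linear": [-0.12,0.42,0],"angular": [0,0,-0.06],"grip": -1},{"linear": [-0.12,0.42,0],"angular": [0,0,-0.06],"grip": -1},{"linear": [-0.12,0.42,0],"angular": [0,0,-0.06],"grip": -1},{"linear": [-0.12,0.42,0],"angular": [0,0,-0.06],"grip": -1},{"linear": [-0.12,0.42,0],"angular": [0,0,-0.06],"grip": -1},{"linear": [-0.12,0.42,0],"angular": [0,0,-0.06],"grip": -1},{"linear": [-0.12,0.42,0],"angular": [0,0,-0.06],"grip": -1}]'

```text
time: 5.92
tcp_pos: [0.6013, -0.0287, 0.1366]
eef_rot: [180.0, 0.2, 155.0]
ft_force: [-1.9, -3.8, 0.8]
finger_gap: 0.0006
grip_force: 2.0
```

```bash
cat >> h.py <<'E'
def arc(th,off=.0225,rad=.07):
    r=np.array([np.sin(th),np.cos(th)]); t=np.array([-np.cos(th),np.sin(th)])
    p=w(np.array([.1075,0])+rad*r-off*t); yaw=np.degrees(np.arctan2(t[1],t[0]))-79+90
    go(p,.135,yaw)
E
python3 -c "
from h import *
arc(.63)
for c in ('top','side'):
    p=grab_frame(c); r=place_of(p,'lever_knob')
    if r:
        k=at(p,r[0]['uv'],.104)[:2]; b=(k-OB)@RB-[.1075,0]; print(c,r[0]['conf'],k,np.hypot(*b),'ang',np.arctan2(*b))
"
```

```text
t 5.9167 tcp [ 0.6013 -0.0287  0.1366] [180.    0.2 155. ] F [-1.9 -3.8  0.8]
target [ 0.601 -0.028  0.135] lin cm [0.08 0.04 0.16] rot [0.    0.003 0.002] len 0.0017986664790204901
top 0.69 [ 0.61744552 -0.00889122] 0.07703177278054343 ang 0.6056795953013434
```

Emit:
carry_out --commands '[{"linear": [-0.12,0.42,0],"angular": [0,0,-0.06],"grip": -1},{"linear": [-0.12,0.42,0],"angular": [0,0,-0.06],"grip": -1},{"linear": [-0.12,0.42,0],"angular": [0,0,-0.06],"grip": -1},{"linear": [-0.12,0.42,0],"angular": [0,0,-0.06],"grip": -1},{"linear": [-0.12,0.42,0],"angular": [0,0,-0.06],"grip": -1},{"linear": [-0.12,0.42,0],"angular": [0,0,-0.06],"grip": -1},{"linear": [-0.12,0.42,0],"angular": [0,0,-0.06],"grip": -1},{"linear": [-0.12,0.42,0],"angular": [0,0,-0.06],"grip": -1},{"linear": [-0.12,0.42,0],"angular": [0,0,-0.06],"grip": -1},{"linear": [0,0,0],"angular": [0,0,0],"grip": -1},{"linear": [0,0,0],"angular": [0,0,0],"grip": -1}]'

```text
time: 7.03
tcp_pos: [0.6183, 0.0059, 0.1354]
eef_rot: [-180.0, 0.1, -174.4]
ft_force: [1.6, -2.4, 2.1]
finger_gap: 0.0004
grip_force: 1.1
```

```bash
python3 -c "
from h import *
arc(.09)
for c in ('top','side'):
    p=grab_frame(c); r=place_of(p,'lever_knob'); cv2.imwrite('pics/d_%s.png'%c,p['frame'])
    if r:
        k=at(p,r[0]['uv'],.104)[:2]; b=(k-OB)@RB-[.1075,0]; print(c,r[0]['conf'],r[0]['uv'],k,np.hypot(*b),'ang',np.arctan2(*b))
"
```

```text
t 7.0333 tcp [0.6183 0.0059 0.1354] [-1.800e+02  1.000e-01 -1.744e+02] F [ 1.6 -2.4  2.1]
target [0.619 0.007 0.135] lin cm [-0.06  0.09  0.04] rot [-0.     0.002 -0.004] len 0.001147590051567132
top 0.77 [291.3, 165.2] [0.62542554 0.02732134] 0.07868865724092437 ang 0.12526559064238013
```

Emit:
carry_out --commands '[{"linear": [-0.12,0.42,0],"angular": [0,0,-0.06],"grip": -1},{"linear": [-0.02,0.15,0],"angular": [0,0,0],"grip": -1},{"linear": [0,0,0],"angular": [0,0,0],"grip": -1},{"linear": [0,0,0],"angular": [0,0,0],"grip": -1},{"linear": [0,-0.5,0],"angular": [0,0,0],"grip": -1},{"linear": [0,-2,0],"angular": [0,0,0],"grip": -1},{"linear": [0,-2.5,-2.5],"angular": [0,0,0],"grip": -1},{"linear": [0,-2.5,-2.5],"angular": [0,0,0],"grip": -1},{"linear": [0,-2.5,-2.5],"angular": [0,0,0],"grip": -1},{"linear": [0,-2.5,-2.5],"angular": [0,0,0],"grip": -1},{"linear": [0,-2.5,-2.5],"angular": [0,0,0],"grip": -1},{"linear": [0,-2.5,-2.5],"angular": [0,0,0],"grip": -1}]'

```text
time: 8.23
tcp_pos: [0.6455, -0.1616, 0.2853]
eef_rot: [179.9, -0.1, -170.8]
ft_force: [0.6, 0.5, -0.4]
finger_gap: 0.0004
grip_force: 0.0
```

```bash
python3 -c "
from h import *
arc(.03)
ims=[]
for c in ('top','side'):
    p=grab_frame(c); r=place_of(p,'lever_knob')
    x,y=(210,145) if c=='top' else (215,175)
    ims.append(cv2.resize(p['frame'][y:y+120,x:x+130],None,fx=3,fy=3,interpolation=2))
    if r:
        k=at(p,r[0]['uv'],.104)[:2]; b=(k-OB)@RB-[.1075,0]; print(c,r[0]['conf'],r[0]['uv'],k,np.hypot(*b),'ang',np.arctan2(*b))
    print(c, [n for n in ('cam_pivot','push_plate') for n in [(n,r[0]['uv']) for r in [place_of(p,n)] if r]])
cv2.imwrite('pics/e.png',np.hstack(ims))
"
```

```text
t 8.2333 tcp [ 0.6455 -0.1616  0.2853] [ 1.799e+02 -1.000e-01 -1.708e+02] F [ 0.6  0.5 -0.4]
target [0.62  0.011 0.135] lin cm [-0.23 17.44 15.06] rot [ 0.002 -0.002 -0.001] len 0.23049359708596245
top 0.96 [287.6, 167.1] [0.62145907 0.0362252 ] 0.0758781665930907 ang 0.004403354115239119
top [('cam_pivot', [292.9, 205.7]), ('push_plate', [232.6, 212.0])]
side 0.76 [303.0, 219.2] [0.61724342 0.03372155] 0.07128922607329694 ang 0.02788130143695321
side [('cam_pivot', [275.5, 240.7]), ('push_plate', [261.6, 190.5])]
```

View pics/e.png

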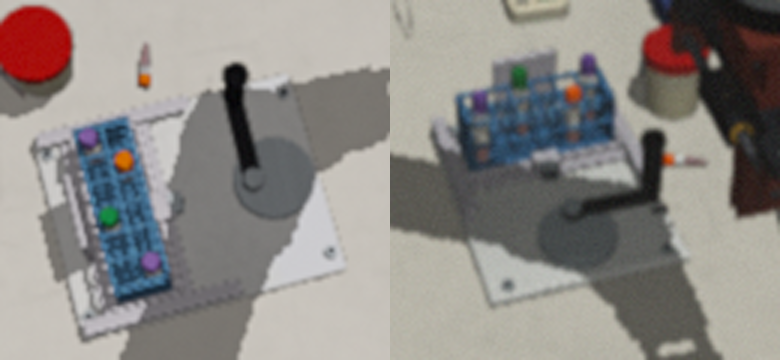

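The lever now lies nearly over the index bar: knob top at (288.3,170.3) and pivot at (294.7,205) in the top view. I'll check the angle relative to the pivot in each camera, along with the plate position.

```bash
python3 -c "
from h import *
for c,k,p_,i in (('top',(288.3,170.3),(294.5,204.6),(285,177.3)),('side',(302.7,221),(275.7,245),(304.3,245))):
    p=grab_frame(c); K=at(p,k,.104)[:2]; V=at(p,p_,.042)[:2]; I=at(p,i,.01)[:2]
    b=(K-V)@RB; j=(I-V)@RB; print(c,b,np.arctan2(*b),'index',j,np.arctan2(*j))
    r=place_of(p,'push_plate')[0]; k=at(p,r['uv'],.095)[:2]; print('plate',r['uv'],(k-OB)@RB)
go(w((-.09,0)),.285,-169)
"
```

```text
top [0.00159102 0.06908021] 0.023027435730699434 index [-0.00054296  0.08127974] -0.006680010904767863
plate [233.0, 216.2] [-0.04220076 -0.0014651 ]
side [-0.0003149   0.06958368] -0.004525518728305091 index [-0.00889466  0.08144205] -0.10878338819452942
plate [263.6, 193.1] [-0.03205921  0.01080499]
t 8.8333 tcp [ 0.6461 -0.1602  0.284 ] [ 1.800e+02 -1.000e-01 -1.707e+02] F [0.8 0.6 0.2]
target [0.509 0.216 0.285] lin cm [ 7.45 39.33 -0.07] rot [ 0.001 -0.001 -0.03 ] len 0.4002600104292508
```

Emit:
carry_out --commands '[{"linear": [0.68,3.58,0],"angular": [0,0,0],"grip": -1},{"linear": [0.68,3.58,0],"angular": [0,0,0],"grip": -1},{"linear": [0.68,3.58,0],"angular": [0,0,0],"grip": -1},{"linear": [0.68,3.58,0],"angular": [0,0,0],"grip": -1},{"linear": [0.68,3.58,0],"angular": [0,0,0],"grip": -1},{"linear": [0.68,3.58,0],"angular": [0,0,0],"grip": -1},{"linear": [0.68,3.58,0],"angular": [0,0,0],"grip": -1},{"linear": [0.68,3.58,0],"angular": [0,0,0],"grip": -1},{"linear": [0.68,3.58,0],"angular": [0,0,0],"grip": -1},{"linear": [0.68,3.58,0],"angular": [0,0,0],"grip": -1},{"linear": [0.65,3.5,0],"angular": [0,0,-0.03],"grip": -1},{"linear": [0,0,0],"angular": [0,0,0],"grip": -1},{"linear": [0,0,0],"angular": [0,0,0],"grip": -1}]'

```text
time: 9.92
tcp_pos: [0.5086, 0.2175, 0.2845]
eef_rot: [180.0, -0.0, -168.8]
ft_force: [1.0, -0.6, 0.1]
finger_gap: 0.0004
grip_force: 0.0
```

```bash
python3 -c "
from h import *
go(w((-.085,0.003)),.145,-169)
ims=[]
for c in ('top','side'):
    p=grab_frame(c)
    x,y=(190,145) if c=='top' else (205,155)
    ims.append(cv2.resize(p['frame'][y:y+120,x:x+130],None,fx=3,fy=3,interpolation=2))
cv2.imwrite('pics/f.png',np.hstack(ims))
"
```

```text
t 9.9167 tcp [0.5086 0.2175 0.2845] [ 180.    -0.  -168.8] F [ 1.  -0.6  0.1]
target [0.513 0.212 0.145] lin cm [-0.33 -0.67 13.95] rot [ 0.001 -0.     0.004] len 0.1397440578249639
```

View pics/f.png

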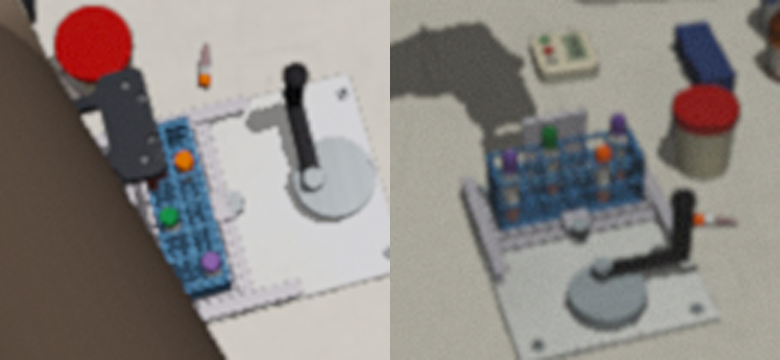

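The side view shows the plate behind the rack, with its top edge near crop (555,118), and the gripper out of the frame above. The lever sits square over the index bar. I descend behind the plate.

Emit:
carry_out --commands '[{"linear": [-0.1,0,2.8],"angular": [0,0,0],"grip": -1},{"linear": [-0.1,0,2.8],"angular": [0,0,0],"grip": -1},{"linear": [-0.1,0,2.8],"angular": [0,0,0],"grip": -1},{"linear": [0,0,2.8],"angular": [0,0,0],"grip": -1},{"linear": [0,0,2.75],"angular": [0,0,0],"grip": -1},{"linear": [0,0,0],"angular": [0,0,0],"grip": -1},{"linear": [0,0,0],"angular": [0,0,0],"grip": -1}]'

```text
time: 10.6
tcp_pos: [0.5127, 0.2137, 0.1444]
eef_rot: [-179.9, -0.2, -169.2]
ft_force: [-0.1, 0.5, 0.5]
finger_gap: 0.0006
grip_force: 0.0
```

Emit:
carry_out --commands '[{"linear": [0,-0.7,0],"angular": [0,0,0],"grip": -1},{"linear": [0,-0.7,0],"angular": [0,0,0],"grip": -1},{"linear": [0,-0.7,0],"angular": [0,0,0],"grip": -1},{"linear": [0,-0.4,0],"angular": [0,0,0],"grip": -1},{"linear": [0,-0.4,0],"angular": [0,0,0],"grip": -1},{"linear": [0,-0.4,0],"angular": [0,0,0],"grip": -1}]'

```text
time: 11.1
tcp_pos: [0.5193, 0.1826, 0.1457]
eef_rot: [180.0, 0.1, -169.1]
ft_force: [-0.7, -0.2, -0.1]
finger_gap: 0.0009
grip_force: 0.0
```

```bash
python3 -c "
from h import *
go(w((-.0115,0.003)),.145,-169)"
```

```text
t 11.1 tcp [0.5193 0.1826 0.1457] [ 1.800e+02  1.000e-01 -1.691e+02] F [-0.7 -0.2 -0.1]
target [0.527 0.139 0.145] lin cm [ 0.04 -4.39  0.07] rot [ 0.     0.001 -0.002] len 0.043891483942253125
```

No contact yet. I continue slowly and watch the force.

Emit:
carry_out --commands '[{"linear": [0,-0.3,0],"angular": [0,0,0],"grip": -1},{"linear": [0,-0.3,0],"angular": [0,0,0],"grip": -1},{"linear": [0,-0.3,0],"angular": [0,0,0],"grip": -1},{"linear": [0,-0.3,0],"angular": [0,0,0],"grip": -1}]'

```text
time: 11.43
tcp_pos: [0.5212, 0.1721, 0.1453]
eef_rot: [179.9, 0.0, -169.0]
ft_force: [-0.9, 3.1, 2.3]
finger_gap: 0.0007
grip_force: 1.6
```

Emit:
carry_out --commands '[{"linear": [0,-0.3,0],"angular": [0,0,0],"grip": -1},{"linear": [0,-0.3,0],"angular": [0,0,0],"grip": -1},{"linear": [0,-0.3,0],"angular": [0,0,0],"grip": -1},{"linear": [0,-0.3,0],"angular": [0,0,0],"grip": -1}]'

```text
time: 11.77
tcp_pos: [0.5236, 0.1596, 0.1452]
eef_rot: [180.0, 0.0, -169.1]
ft_force: [-0.9, 2.6, 1.5]
finger_gap: 0.0
grip_force: 1.7
```

Emit:
carry_out --commands '[{"linear": [0,-0.3,0],"angular": [0,0,0],"grip": -1},{"linear": [0,-0.3,0],"angular": [0,0,0],"grip": -1},{"linear": [0,-0.3,0],"angular": [0,0,0],"grip": -1},{"linear": [0,-0.3,0],"angular": [0,0,0],"grip": -1}]'

```text
time: 12.1
tcp_pos: [0.526, 0.1476, 0.1452]
eef_rot: [180.0, 0.0, -169.1]
ft_force: [0.2, 3.3, 2.5]
finger_gap: 0.0004
grip_force: 1.7
```

Emit:
carry_out --commands '[{"linear": [0,-0.2,0],"angular": [0,0,0],"grip": -1},{"linear": [0,-0.2,0],"angular": [0,0,0],"grip": -1},{"linear": [0,-0.2,0],"angular": [0,0,0],"grip": -1}]'

```text
time: 12.35
tcp_pos: [0.5271, 0.1418, 0.1452]
eef_rot: [180.0, 0.0, -169.1]
ft_force: [-0.7, 3.1, 2.6]
finger_gap: 0.0006
grip_force: 1.6
```

Emit:
carry_out --commands '[{"linear": [0,-0.15,0],"angular": [0,0,0],"grip": -1},{"linear": [0,-0.15,0],"angular": [0,0,0],"grip": -1}]'

```text
time: 12.52
tcp_pos: [0.5276, 0.1389, 0.1452]
eef_rot: [180.0, 0.0, -169.1]
ft_force: [0.2, 2.4, 2.0]
finger_gap: 0.0003
grip_force: 1.5
```

Emit:
carry_out --commands '[{"linear": [0,-0.15,0],"angular": [0,0,0],"grip": -1},{"linear": [0,-0.15,0],"angular": [0,0,0],"grip": -1}]'

```text
time: 12.68
tcp_pos: [0.5278, 0.138, 0.1453]
eef_rot: [179.9, 0.0, -169.0]
ft_force: [-3.1, 11.9, 2.7]
finger_gap: 0.0006
grip_force: 6.3
```

Emit:
carry_out --commands '[{"linear": [0,-0.1,0],"angular": [0,0,0],"grip": -1},{"linear": [0,0,0],"angular": [0,0,0],"grip": -1}]'

```text
time: 12.85
tcp_pos: [0.5278, 0.1379, 0.1453]
eef_rot: [179.8, 0.0, -168.9]
ft_force: [-2.1, 10.8, 2.7]
finger_gap: 0.0006
grip_force: 5.7
```

Emit:
carry_out --commands '[{"linear": [0,0.5,0],"angular": [0,0,0],"grip": -1},{"linear": [0,1.5,0],"angular": [0,0,0],"grip": -1},{"linear": [0,2.5,0],"angular": [0,0,0],"grip": -1},{"linear": [0,2.5,-2],"angular": [0,0,0],"grip": -1},{"linear": [0,2.5,-2.5],"angular": [0,0,0],"grip": -1},{"linear": [0,2.5,-2.5],"angular": [0,0,0],"grip": -1},{"linear": [0,2.5,-2.5],"angular": [0,0,0],"grip": -1},{"linear": [0,2.5,-2.5],"angular": [0,0,0],"grip": -1},{"linear": [0,0,0],"angular": [0,0,0],"grip": -1},{"linear": [0,0,0],"angular": [0,0,0],"grip": -1}]'

```text
time: 13.68
tcp_pos: [0.4959, 0.3029, 0.2659]
eef_rot: [180.0, 0.1, -168.9]
ft_force: [-0.8, -0.5, 0.4]
finger_gap: 0.0004
grip_force: 0.0
```

```bash
python3 -c "
from h import *
ims=[]
for c in ('top','side'):
    p=grab_frame(c)
    x,y=(210,145) if c=='top' else (205,155)
    ims.append(cv2.resize(p['frame'][y:y+120,x:x+130],None,fx=3,fy=3,interpolation=2))
    for n in ('push_plate','slide_tray','lever_knob','tube_rack'):
        r=place_of(p,n)
        if r: print(c,n,r[0]['uv'],((at(p,r[0]['uv'],Z[n])[:2]-OB)@RB).round(4))
cv2.imwrite('pics/g.png',np.hstack(ims))
"
```

```text
top push_plate [249.3, 209.2] [-0.0024  0.0046]
top slide_tray [269.5, 214.9] [ 0.0418 -0.0049]
top lever_knob [284.3, 165.0] [0.1018 0.0828]
top tube_rack [268.1, 212.9] [0.0397 0.0009]
side push_plate [265.7, 199.4] [-0.0043  0.0085]
side slide_tray [268.5, 232.2] [0.0391 0.0025]
side lever_knob [301.3, 222.4] [0.1195 0.0632]
side tube_rack [264.3, 177.2] [-0.207   0.0626]
```

View pics/g.png

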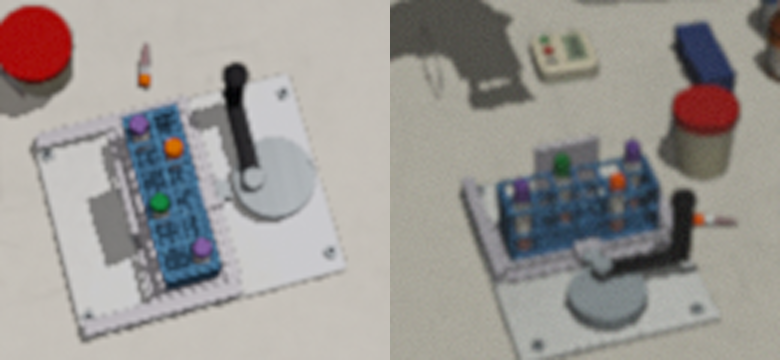

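The slide is home, with the tray at about 40 mm. The roller sits at the cam's low point, the lever is square, the rack is still in its tray and the bystanders have not moved. I hand it in.

```bash
python3 -c "
from workcell import *
print(close_job())"
```

```text
the job is handed in; nothing more can be done
None
```

I turned the cam to its low point (lever within about 0.02 rad of square), then pushed the slide to its forward stop at about 40 mm; the rack is still in its tray, and the job was handed in at about 14 s (no verdict returned).

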